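Lay the washed balance pan on its feet

TASK

Two square steel balance pans have been left standing on edge on the pale blue drying mat. Tip the larger one over with a light push so that it comes to lie on the mat on its four feet, smooth face up, without lifting it or shoving it along the mat. Leave the smaller pan and the glass beaker as they stand.

Things in the scene. Friction and masses are not known exactly. Their poses are not given: they have to be found in the camera images.
- pan_large: Larger pan, standing on edge: steel plate 120 x 120 x 6 mm, 0.25 kg, four black 16 mm square feet 12 mm long at the corners of one face, other face smooth. Origin: middle of its lower edge, mid-thickness. z up the plate, y along the edge, +x out on the feet's side. Pushed high towards +x it tips at 13 degrees and falls onto its feet; towards -x it falls at 4 degrees, wrong face down. Any yaw.
- pan_small: The smaller balance pan, of the same make and also standing on edge on the mat about 260 mm from the larger: 80 x 80 mm, 6 mm thick, four feet 12 x 12 mm standing 10 mm out. Origin and axes as for the larger one. To be left standing.
- mat: Pale blue rubber drying mat, flat on the bench and fixed, 360 (x) x 600 (y) mm, 4 mm thick; origin: centre of its underside. The two pans stand on its midline, one near each end.
- beaker: Glass beaker, 70 mm across and 90 mm high, standing empty on the bench to the left of the mat; origin: centre of its underside. To be left alone.
There are look-alikes about, which are no part of the job. Leave any yellow look-alike of the pan_large alone.

How it is judged:
By the outcome, as a careful person would: the job done as asked, in the order asked, and still so for the second after the job is handed in, with the robot touching nothing.
It also fails if it takes over 29 s, if anything falls off the work surface, if the arm or the gripper's body presses on something with over 40 N, if the wrist force passes 120 N, or if a joint passes its speed limit or range.

ROBOT

A 6-joint arm with a two-finger parallel gripper is mounted at the origin on the work surface. World frame = base frame: x ahead of the robot, y to its left, z up, the work surface at z = 0. Lengths are in m, angles in rad, forces in N, time in s.
With the tool pointing down it reaches from about 0.3 to 0.875 m from the base axis. Payload 6.4 kg.
Tool frame: the origin (TCP) lies midway between the tips of the shut fingers; the grasp point (between the pads) lies 19 mm behind it (ctrl.pinch_z is the distance from the TCP to the grasp point, in m); z points along the fingers, y is the line along which they close (so a half turn about z gives the same grasp; the last joint's range is limited). The gripper opens to 85 mm and grips with 20 to 120 N. Pads are 22 mm wide; open, the fingers measure 114 mm over their backs; the gripper's body (76 mm by 85 mm) begins 54 mm behind the grasp point. The pads swing forward as they close: fully open they stand 13 mm farther back than shut.
Start: joints at [1.096, 0.181, 1.607, -0, 1.354, -0.206], TCP at [0.153, 0.554, 0.231] pointing down, gripper open.
Joint ranges: [-2.99, 2.99], [-0.89, 2.07], [0.3, 2.58], [-1.14, 4.28], [0, 2.63], [-3.12, 3.12]. Speed limits (rad/s): [2.57, 2.57, 3.01, 3.14, 3.14, 3.14].

INTERFACE

Orientations are given as a unit quaternion [w, x, y, z].
In Python, from bench import ctrl gives the robot as it stands.
- The arm moves only by the tool apply_moves, never from a script. Its argument "moves" is a list of rows, each an object with "jaw": the opening, from 0 (shut) to 1 (fully open); "offset": the shift along the tool's x, y, z in mm, a list of three; "rot": the turn, a rotation vector about the tool's x, y, z in degrees, a list of three. In form: [{"jaw": jaw, "offset": [dx, dy, dz], "rot": [ax, ay, az]}, ...]. A call has exactly 5 rows; each row shifts and turns the commanded pose from where the row before left it, along the tool's axes as they then stand; what a row does not reach is not made up. A row lasts 1/8 s, in which the tool goes at most 62.5 mm and 10.7 degrees, less where a joint would pass 70% of its speed; a pose out of reach is approached as far as the arm can. A call is refused whole if a number of a shift passes 62.5 or a number of a turn 10.7, either way. A call with a gripper value outside its range is refused whole. The fingers move at their own pace and stop on an object; the grip force is fixed at half the most. Time passes only in rows, so rows that do not move let the fingers close, or fill a call up. It gives the time, the measured TCP pose, the force, the opening and the grip force at its end, in the units of the state.
- ctrl.get_obs(): the state, without advancing time (a new reading comes with each control period).
- ctrl.camera(name): name is "scene" or "top" or "wrist"; returns (picture, depth): 400x640x3 uint8, red, green, blue; 400x640 float32, m along the optical axis (not along the pixel's ray), 0 where there is no reading.
- ctrl.camera_params(name): a dict with "K" (3x3 intrinsics, pixels), "cam_to_world" (4x4, takes a point from camera to world coordinates); the wrist camera has in their place "mount" (4x4, takes a point from camera to tool coordinates, whose origin is the TCP and whose axes are the flange's). Camera axes: x right, y down, z forward; pixel columns grow to the right and rows downward; lengths in m; the calibration is good to about 2 mm. A picture is of the moment at which its call begins: read the wrist's pose just before it. camera_params takes no time and is no camera call.
- ctrl.hand_in(): hands the job in; it is judged then, once.
Trained networks look in the newest picture that a camera, given by its name, has taken for a name from the list of things; names that differ only in an ending like _2 or _b are one class to them, and where a whole thing is asked for, a point or a joint stands for the part that bears it (a point fixed in the world has none). Each returns a list of dicts, best first, with "score" (0 to 1); they miss things now and then, are a little off and sometimes report something else, mostly with a low value. They report only what shows in the picture. A call takes as long as a camera call. They do not tell look-alikes from the thing itself.
- ctrl.outline_of(camera, target): "region" (400x640 bool, what is visible of it) and "position" ([column, row] in pixels, amid what is visible of it).
The state is a dict: "time_s": time; "q": joint angles; "dq": joint speeds; "joint_efforts": joint torques, N m; "eef_pos": TCP position; "eef_rot": TCP orientation; "wrist_force": force on the tool from outside, world axes, zero at the start; "torque": the same for the moment, N m; "opening": opening from 0.0 (shut) to 1.0 (fully open); "grasp_force": force on a finger pad.
Only numpy, scipy, OpenCV 4.12 (cv2) and the standard library are available. Lean on these libraries where they do the work, as an engineer would, in place of code of your own. Each camera call takes 0.05 s, during which the arm holds its last target. There are 200 camera calls.

## Working session

There is one attempt and no reset: what is moved stays moved. The work goes in short steps, Python scripts to look and compute and a tool call to move; the robot and the scene stay as the last step left them, time stands still between calls to the robot, and variables do not carry over. Pictures are saved under pics/ and viewed, at most 10 in all, crops included, and the job is handed in when it is done.

Besides the shell and the picture viewer there is one more tool, called after "Emit:" by a JSON object that holds its "op" and its "data", one argument or row to a line. apply_moves: Moves the arm, as the interface text tells. Its arguments: {"type":"object","properties":{"moves":{"type":"array"}},"required":["moves"]}

```bash
mkdir -p pics; cat > h.py <<'E'
import numpy as np, cv2
from bench import ctrl
def cloud(name,d):
    p=ctrl.camera_params(name);K=np.array(p["K"]);T=np.array(p["cam_to_world"])
    v,u=np.mgrid[:400,:640]
    P=np.stack([(u-K[0,2])/K[0,0]*d,(v-K[1,2])/K[1,1]*d,d],-1)
    return P@T[:3,:3].T+T[:3,3]
E
python3 - <<'E'
from h import *
ims=[]
for n in("scene","top"):
    im,d=ctrl.camera(n);np.savez(n+".npz",im=im,d=d);P=cloud(n,d)
    cv2.imwrite(f"pics/{n}.png",im[...,::-1])
    for t in("pan_large","pan_small","beaker","mat"):
        for r in ctrl.outline_of(n,t):
            m=r["region"]&(d>0);Q=P[m]
            print(n,t,round(r["score"],2),np.round(r["position"]),m.sum(),np.round(np.percentile(Q,[2,50,98],axis=0),3).tolist() if m.any() else "")
E
```

```text
scene pan_large 0.87 [219. 226.] 2044 [[0.754, 0.026, 0.004], [0.814, 0.038, 0.065], [0.868, 0.057, 0.121]]
scene pan_large 0.86 [227. 148.] 913 [[0.41, -0.227, 0.003], [0.55, -0.113, 0.071], [0.6, -0.099, 0.125]]
scene pan_small 0.78 [323. 178.] 738 [[0.519, 0.122, 0.007], [0.528, 0.16, 0.048], [0.543, 0.198, 0.085]]
scene beaker 0.88 [454. 186.] 1067 [[0.418, 0.445, 0.004], [0.472, 0.475, 0.064], [0.483, 0.504, 0.09]]
scene mat 0.74 [282. 188.] 16658 [[0.368, -0.265, 0.001], [0.578, 0.064, 0.004], [0.716, 0.313, 0.007]]
top pan_large 0.77 [375. 103.] 570 [[0.748, 0.026, 0.007], [0.801, 0.038, 0.111], [0.865, 0.057, 0.122]]
top pan_large 0.59 [457. 234.] 1747 [[0.483, -0.138, 0.007], [0.536, -0.115, 0.082], [0.594, -0.1, 0.125]]
top pan_small 0.71 [316. 240.] 312 [[0.514, 0.122, 0.011], [0.523, 0.161, 0.082], [0.541, 0.195, 0.086]]
top pan_small 0.31 [378. 245.] 44330 [[0.363, -0.268, 0.001], [0.52, 0.03, 0.004], [0.708, 0.309, 0.007]]
top beaker 0.95 [155. 282.] 1473 [[0.419, 0.441, 0.003], [0.448, 0.488, 0.056], [0.479, 0.505, 0.091]]
```

View pics/scene.png

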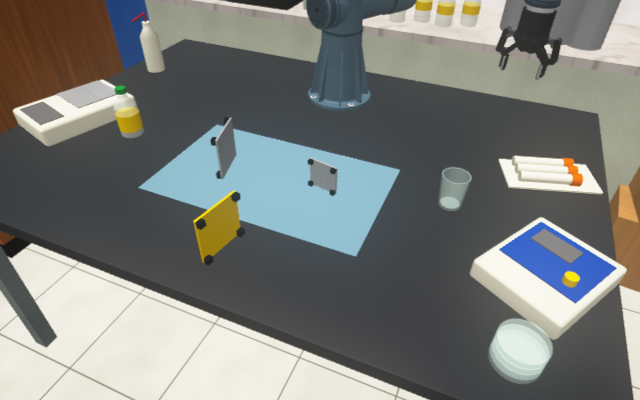

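View pics/top.png

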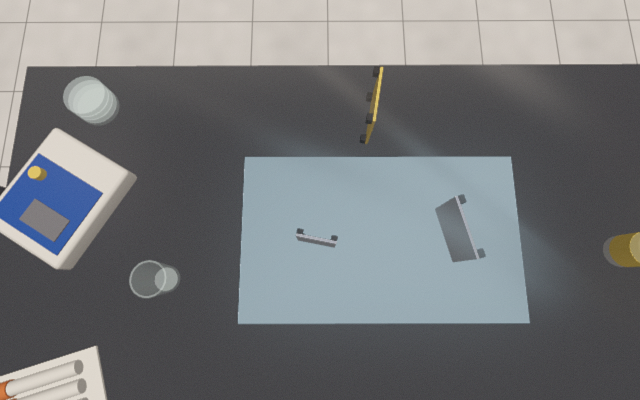

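The scene shows two large-pan candidates. One is the yellow plate off the mat (scene 219,226; top 375,103). The other is the grey steel plate on the mat (scene 227,148; top 457,234). The grey one is meant: it is steel, stands on the mat's midline, and is about 260 mm from the small pan. I'll confirm it in a crop and fit its pose.

```bash
python3 - <<'E'
from h import *
for n in("scene","top"):
    f=np.load(n+".npz");im,d=f["im"],f["d"];P=cloud(n,d)
    x,y,z=P[...,0],P[...,1],P[...,2]
    m=(d>0)&(x>.46)&(x<.62)&(y>-.17)&(y<-.07)&(z>.015)&(z<.14)
    Q=P[m];t=Q[Q[:,2]>.105]
    c=Q.mean(0);w,V=np.linalg.eigh(np.cov((Q-c).T))
    print(n,m.sum(),"c",c.round(3),"normal",V[:,0].round(3),"sd mm",np.sqrt(w[0])*1e3, Q.min(0).round(3),Q.max(0).round(3))
    nn=V[:,0]*np.sign(-V[1,0]);s=(Q-c)@nn
    print(np.percentile(s,[1,10,50,90,99]).round(4))
    yn=np.array([-nn[1],nn[0],0]);a=(Q-c)@yn/np.hypot(nn[0],nn[1]);print("edge",np.percentile(a,[1,99]).round(3))
a=np.load("scene.npz")["im"][100:200,180:300];b=np.load("top.npz")["im"][180:280,400:520]
cv2.imwrite("pics/crop.png",cv2.resize(np.vstack([a,b])[...,::-1],None,fx=3,fy=3,interpolation=cv2.INTER_CUBIC))
E
```

```text
scene 798 c [ 0.549 -0.113  0.078] normal [ 0.231 -0.972 -0.03 ] sd mm 3.7365907183435376 [ 0.481 -0.147  0.015] [ 0.603 -0.097  0.127]
[-0.0043 -0.003  -0.0009  0.0038  0.0142]
edge [-0.068  0.052]
top 1659 c [ 0.537 -0.116  0.083] normal [ 0.25  -0.967 -0.04 ] sd mm 2.94803997786844 [ 0.48  -0.145  0.015] [ 0.6   -0.099  0.127]
[-0.0032 -0.0024 -0.0006  0.0019  0.0132]
edge [-0.058  0.06 ]
```

View pics/crop.png

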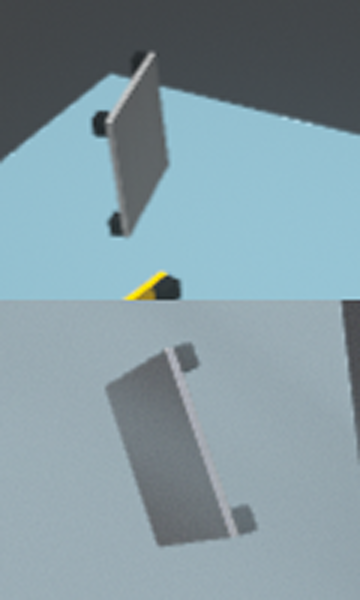

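The crop confirms it: a grey steel plate with black feet on its -y (right) side and the smooth face towards +y, normal about (0.26, -0.965). Next I'll plan the approach.

```bash
cat > go.py <<'E'
from h import *
import sys
from scipy.spatial.transform import Rotation as R
def rel(goal):
    o=ctrl.get_obs();q=np.array(o["eef_rot"]);M=R.from_quat(q[[1,2,3,0]]).as_matrix();p=np.array(o["eef_pos"])
    print("t",o["time_s"],"pos",p.round(4),"open",round(o["opening"],2),"F",np.round(o["wrist_force"],2));print(M.round(3))
    n=np.array([.26,-.9656,0]);e=np.array([.9656,.26,0])
    for s in(1,-1):
        y=s*e;z=np.array([0,0,-1.]);G=np.stack([np.cross(y,z),y,z],1)
        print("rot needed deg",np.degrees(R.from_matrix(M.T@G).as_rotvec()).round(1))
    print("tool offset mm to goal",(M.T@(np.array(goal)-p)*1e3).round(1),"n in tool",(M.T@n).round(3))
if __name__=="__main__": rel([float(a) for a in sys.argv[1:]])
E
python3 go.py .524 -.058 .231
```

```text
t 0.5 pos [0.1527 0.5544 0.2313] open 1.0 F [-0.53  0.79 -0.29]
[[-0.964  0.266 -0.   ]
 [ 0.266  0.964 -0.   ]
 [-0.    -0.    -1.   ]]
rot needed deg [-0.   0.  59.5]
rot needed deg [  -0.    -0.  -120.5]
tool offset mm to goal [-5.206e+02 -4.917e+02  3.000e-01] n in tool [-0.507 -0.862  0.   ]
```

Emit:
{"op": "apply_moves", "data": {
  "moves": [
    {"jaw": 0, "offset": [-35, -33, 0], "rot": [0, 0, 0]},
    {"jaw": 0, "offset": [-35, -33, 0], "rot": [0, 0, 0]},
    {"jaw": 0, "offset": [-35, -33, 0], "rot": [0, 0, 0]},
    {"jaw": 0, "offset": [-35, -33, 0], "rot": [0, 0, 0]},
    {"jaw": 0, "offset": [-35, -33, 0], "rot": [0, 0, 0]}
  ]
}}

```text
time_s: 1.12
eef_pos: [0.2782, 0.3476, 0.2315]
eef_rot: [0.0, 0.134, 0.991, 0.0]
wrist_force: [0.9, -0.3, 1.6]
opening: -0.002
grasp_force: 0.0
```

Emit:
{"op": "apply_moves", "data": {
  "moves": [
    {"jaw": 0, "offset": [-35, -33, 0], "rot": [0, 0, 0]},
    {"jaw": 0, "offset": [-35, -33, 0], "rot": [0, 0, 0]},
    {"jaw": 0, "offset": [-35, -33, 0], "rot": [0, 0, 0]},
    {"jaw": 0, "offset": [-35, -33, 0], "rot": [0, 0, 0]},
    {"jaw": 0, "offset": [-35, -33, 0], "rot": [0, 0, 0]}
  ]
}}

```text
time_s: 1.75
eef_pos: [0.4032, 0.1418, 0.2316]
eef_rot: [0.0, 0.134, 0.991, 0.0]
wrist_force: [1.0, 0.2, -0.3]
opening: -0.001
grasp_force: 0.0
```

Emit:
{"op": "apply_moves", "data": {
  "moves": [
    {"jaw": 0, "offset": [-35, -33, 0], "rot": [0, 0, 0]},
    {"jaw": 0, "offset": [-35, -33, 0], "rot": [0, 0, 0]},
    {"jaw": 0, "offset": [-35, -33, 0], "rot": [0, 0, 0]},
    {"jaw": 0, "offset": [-35, -33, 0], "rot": [0, 0, 0]},
    {"jaw": 0, "offset": [-30, -30, 0], "rot": [0, 0, 0]}
  ]
}}

```text
time_s: 2.38
eef_pos: [0.5241, -0.0598, 0.2314]
eef_rot: [0.0, 0.134, 0.991, -0.0]
wrist_force: [-0.6, -0.1, 0.2]
opening: 0.002
grasp_force: 0.0
```

Emit:
{"op": "apply_moves", "data": {
  "moves": [
    {"jaw": 0, "offset": [0, 0, 0], "rot": [0, 0, 10]},
    {"jaw": 0, "offset": [0, 0, 0], "rot": [0, 0, 10]},
    {"jaw": 0, "offset": [0, 0, 0], "rot": [0, 0, 10]},
    {"jaw": 0, "offset": [0, 0, 0], "rot": [0, 0, 10]},
    {"jaw": 0, "offset": [0, 0, 0], "rot": [0, 0, 10]}
  ]
}}

```text
time_s: 3.0
eef_pos: [0.5234, -0.0581, 0.2314]
eef_rot: [0.0, 0.543, 0.84, 0.0]
wrist_force: [0.4, -0.8, -0.3]
opening: -0.001
grasp_force: 0.0
```

Emit:
{"op": "apply_moves", "data": {
  "moves": [
    {"jaw": 0, "offset": [0, 0, 0], "rot": [0, 0, 9.5]},
    {"jaw": 0, "offset": [0, 0, 0], "rot": [0, 0, 0]},
    {"jaw": 0, "offset": [0, 0, 0], "rot": [0, 0, 0]},
    {"jaw": 0, "offset": [0, 0, 0], "rot": [0, 0, 0]},
    {"jaw": 0, "offset": [0, 0, 0], "rot": [0, 0, 0]}
  ]
}}

```text
time_s: 3.62
eef_pos: [0.5234, -0.058, 0.2313]
eef_rot: [0.0, 0.608, 0.794, 0.0]
wrist_force: [0.4, 0.3, -0.3]
opening: 0.004
grasp_force: 0.0
```

```bash
python3 go.py .524 -.058 .108
```

```text
t 3.625 pos [ 0.5234 -0.058   0.2313] open 0.0 F [ 0.43  0.26 -0.29]
[[-0.261  0.965  0.   ]
 [ 0.965  0.261 -0.   ]
 [-0.     0.    -1.   ]]
rot needed deg [0.  0.  0.1]
rot needed deg [  -0.     0.  -179.9]
tool offset mm to goal [-1.000e-01  6.000e-01  1.233e+02] n in tool [-1.    -0.001  0.   ]
```

Emit:
{"op": "apply_moves", "data": {
  "moves": [
    {"jaw": 0, "offset": [0, 0, 31], "rot": [0, 0, 0]},
    {"jaw": 0, "offset": [0, 0, 31], "rot": [0, 0, 0]},
    {"jaw": 0, "offset": [0, 0, 31], "rot": [0, 0, 0]},
    {"jaw": 0, "offset": [0, 0, 30], "rot": [0, 0, 0]},
    {"jaw": 0, "offset": [0, 0, 0], "rot": [0, 0, 0]}
  ]
}}

```text
time_s: 4.25
eef_pos: [0.5214, -0.0574, 0.106]
eef_rot: [-0.003, 0.608, 0.794, -0.001]
wrist_force: [0.2, -0.4, 0.3]
opening: -0.0
grasp_force: 0.0
```

Emit:
{"op": "apply_moves", "data": {
  "moves": [
    {"jaw": 0, "offset": [-15, 0, 0], "rot": [0, 0, 0]},
    {"jaw": 0, "offset": [-10, 0, 0], "rot": [0, 0, 0]},
    {"jaw": 0, "offset": [-7, 0, 0], "rot": [0, 0, 0]},
    {"jaw": 0, "offset": [-4, 0, 0], "rot": [0, 0, 0]},
    {"jaw": 0, "offset": [-2, 0, 0], "rot": [0, 0, 0]}
  ]
}}

```text
time_s: 4.88
eef_pos: [0.5333, -0.0951, 0.1084]
eef_rot: [0.0, 0.608, 0.794, 0.0]
wrist_force: [0.2, 0.7, -0.6]
opening: -0.004
grasp_force: 0.0
```

```bash
python3 - <<'E'
from h import *
o=ctrl.get_obs();print(o["eef_pos"],o["wrist_force"])
a,_=ctrl.camera("scene");b,_=ctrl.camera("top")
im=np.hstack([a[90:200,170:290],b[170:280,400:520]])
cv2.imwrite("pics/near.png",cv2.resize(im[...,::-1],None,fx=3,fy=3,interpolation=cv2.INTER_CUBIC))
E
```

```text
[ 0.5333372  -0.0950592   0.10844609] [ 0.24341109  0.66507548 -0.59973226]
```

View pics/near.png

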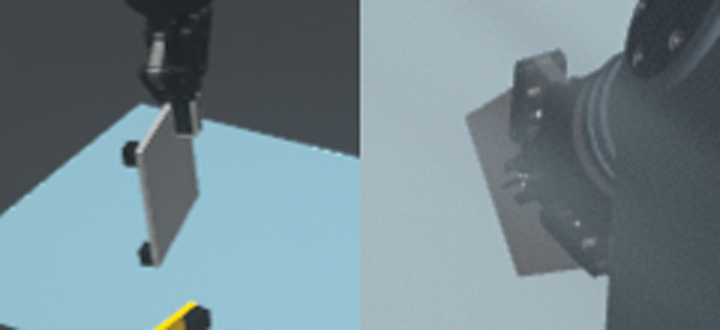

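The left half shows the finger tips (about 185,130 in the crop) just short of the smooth face, with the pan still upright. In the top view (right half) the gripper partly hides it. I'll push gently now.

Emit:
{"op": "apply_moves", "data": {
  "moves": [
    {"jaw": 0, "offset": [-4, 0, 0], "rot": [0, 0, 0]},
    {"jaw": 0, "offset": [-4, 0, 0], "rot": [0, 0, 0]},
    {"jaw": 0, "offset": [-4, 0, 0], "rot": [0, 0, 0]},
    {"jaw": 0, "offset": [-4, 0, 0], "rot": [0, 0, 0]},
    {"jaw": 0, "offset": [-4, 0, 0], "rot": [0, 0, 0]}
  ]
}}

```text
time_s: 5.6
eef_pos: [0.5385, -0.1143, 0.1083]
eef_rot: [-0.0, 0.608, 0.794, -0.0]
wrist_force: [0.3, 0.3, -0.7]
opening: 0.003
grasp_force: 0.1
```

Emit:
{"op": "apply_moves", "data": {
  "moves": [
    {"jaw": 0, "offset": [-4, 0, 0], "rot": [0, 0, 0]},
    {"jaw": 0, "offset": [-4, 0, 0], "rot": [0, 0, 0]},
    {"jaw": 0, "offset": [-4, 0, 0], "rot": [0, 0, 0]},
    {"jaw": 0, "offset": [-2, 0, 0], "rot": [0, 0, 0]},
    {"jaw": 0, "offset": [0, 0, 0], "rot": [0, 0, 0]}
  ]
}}

```text
time_s: 6.22
eef_pos: [0.5421, -0.1277, 0.1083]
eef_rot: [-0.0, 0.608, 0.794, 0.0]
wrist_force: [0.7, 0.8, -0.5]
opening: -0.003
grasp_force: 0.0
```

```bash
python3 - <<'E'
from h import *
o=ctrl.get_obs();print(o["eef_pos"],o["wrist_force"])
a,_=ctrl.camera("scene");b,_=ctrl.camera("top")
im=np.hstack([a[90:200,140:290],b[170:280,400:520]])
cv2.imwrite("pics/push.png",cv2.resize(im[...,::-1],None,fx=2.9,fy=2.9,interpolation=cv2.INTER_CUBIC))
E
```

```text
[ 0.54212691 -0.12771531  0.10826998] [ 0.70105667  0.78675821 -0.49500814]
```

View pics/push.png

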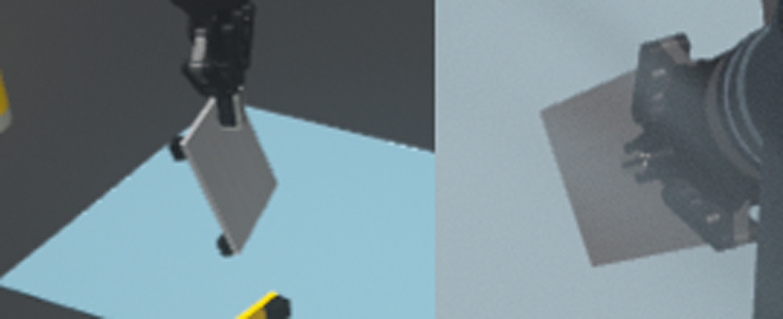

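The pan is tilting on its lower feet, with the finger still in contact and not yet past balance. I'll go a little further.

Emit:
{"op": "apply_moves", "data": {
  "moves": [
    {"jaw": 0, "offset": [-3, 0, 0], "rot": [0, 0, 0]},
    {"jaw": 0, "offset": [-3, 0, 0], "rot": [0, 0, 0]},
    {"jaw": 0, "offset": [-3, 0, 0], "rot": [0, 0, 0]},
    {"jaw": 0, "offset": [0, 0, 0], "rot": [0, 0, 0]},
    {"jaw": 0, "offset": [0, 0, 0], "rot": [0, 0, 0]}
  ]
}}

```text
time_s: 6.95
eef_pos: [0.5444, -0.1363, 0.1083]
eef_rot: [-0.0, 0.608, 0.794, 0.0]
wrist_force: [0.4, 0.4, 0.4]
opening: 0.003
grasp_force: 0.0
```

```bash
python3 - <<'E'
from h import *
o=ctrl.get_obs();print(o["eef_pos"],o["wrist_force"])
a,d=ctrl.camera("scene")
P=cloud("scene",d)
for r in ctrl.outline_of("scene","pan_large"):
    m=r["region"]&(d>0);print(r["score"],r["position"],np.percentile(P[m],[3,50,97],axis=0).round(3).tolist())
cv2.imwrite("pics/push2.png",cv2.resize(a[90:250,120:350,::-1],None,fx=3,fy=3,interpolation=cv2.INTER_CUBIC))
E
```

```text
[ 0.5444127  -0.13627184  0.10825536] [0.35121061 0.37303808 0.3995951 ]
0.95 [203.0, 161.5] [[0.498, -0.253, 0.006], [0.567, -0.189, 0.022], [0.626, -0.126, 0.025]]
0.77 [219.9, 227.7] [[0.756, 0.027, 0.007], [0.814, 0.038, 0.066], [0.868, 0.054, 0.12]]
```

View pics/push2.png

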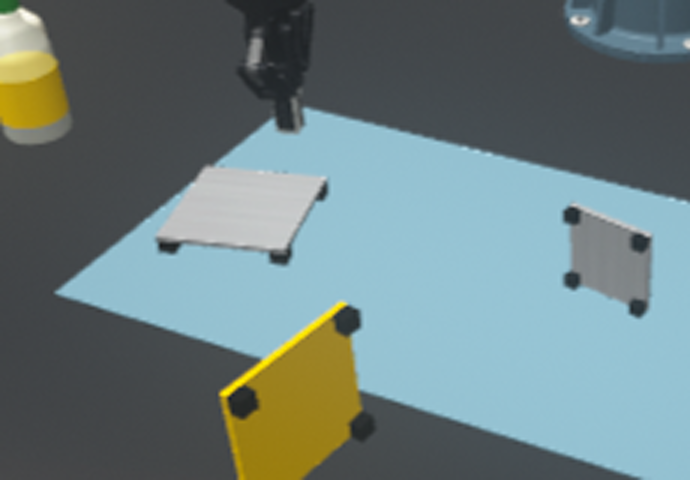

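The large pan lies flat on its four feet, smooth face up (crop 240,210; top at z 0.022–0.025). The small pan (610,260) and the yellow one still stand. I'll raise the arm clear and hand in.

Emit:
{"op": "apply_moves", "data": {
  "moves": [
    {"jaw": 0, "offset": [0, 0, -25], "rot": [0, 0, 0]},
    {"jaw": 0, "offset": [0, 0, -30], "rot": [0, 0, 0]},
    {"jaw": 0, "offset": [0, 0, -30], "rot": [0, 0, 0]},
    {"jaw": 0, "offset": [0, 0, -15], "rot": [0, 0, 0]},
    {"jaw": 0, "offset": [0, 0, 0], "rot": [0, 0, 0]}
  ]
}}

```text
time_s: 7.68
eef_pos: [0.545, -0.1365, 0.2092]
eef_rot: [0.001, 0.608, 0.794, 0.0]
wrist_force: [0.4, -0.5, -0.6]
opening: -0.0
grasp_force: 0.0
```

```bash
python3 -c "
from bench import ctrl
print(ctrl.get_obs()['eef_pos'],ctrl.hand_in())"
```

```text
the job is handed in; nothing more can be done
[ 0.54503012 -0.13647635  0.20915606] None
```

The larger pan now lies on the mat on its four feet, smooth face up, after one light push; the small pan and the yellow look-alike still stand, the arm never went near the beaker, and the job was handed in at about 7.7 s.

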